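# Dose a dishwasher tablet into the middle measuring cup with the trigger dispenser

### The arm

A 7-joint arm with a two-finger parallel gripper is mounted at the origin on a cart in front of the work surface, level with it; the furniture and walls round the work are solid. World frame = base frame: x ahead of the robot, y to its left, z up, the work surface at z = 0. Lengths are in mm, angles in rad, forces in N, time in s.
With the tool pointing down it reaches from about 350 to 900 mm from the base axis. Payload 19.9 kg.
Tool frame: the origin (TCP) lies at the very end of the fingers, on their centre line; the grasp point (between the pads) lies 19 mm behind it (ctrl.grip_point_offset is the distance from the TCP to the grasp point, in mm); z points along the fingers, y is the line along which they close (so a half turn about z gives the same grasp; the last joint's range is limited). The gripper opens to 94 mm and grips with 3 to 60 N. Pads are 16 mm wide; open, the fingers measure 119 mm over their backs; the gripper's body (75 mm by 177 mm) begins 78 mm behind the grasp point.
Start: joints at [1.196, 0.417, -0.01, 1.614, 0.005, 1.111, -0.053], TCP at [204.174, -590.687, 205.425] pointing down, gripper open.
Joint ranges: [-2.81, 2.81], [-0.39, 2.02], [-1.27, 1.25], [0.06, 2.57], [-1.19, 4.33], [0.19, 2], [-2.82, 2.82]. Speed limits (rad/s): [1.89, 1.89, 2.39, 2.39, 3.01, 3.01, 3.01].

### API

Orientations are given as a 3x3 rotation matrix whose columns are the frame's x, y, z axes.
In Python, from workcell import ctrl, eyes gives the robot as it stands.
- The arm moves only by the tool move_arm, never from a script. Its argument "rows" is a list of rows, each an object with "slide": the shift along the world's x, y, z normalised to -1 to 1, where 1 is 0.025 m, a list of three; "twist": the turn about the world's z normalised to -1 to 1, where 1 is 4 degrees. A call has 1 to 20 rows; each row shifts and turns the commanded pose from where the row before left it; what a row does not reach is not made up. A row lasts 1/10 s, in which the tool goes at most 50 mm and 8.59 degrees, less where a joint would pass 70% of its speed; a pose out of reach is approached as far as the arm can. A call with a number of a shift or a turn outside -1 to 1 is refused whole. A call with a gripper value outside its range is refused whole. "gripper" is the finger opening in mm, from 0 to 94, set as the call begins (left out, the last holds). The fingers move at their own pace and stop on an object; "force" is the grip in N (left out, the last holds). Time passes only in rows, so rows that do not move let the fingers close. It gives the time, the measured TCP pose, the force, the opening and the grip force at its end, in the units of the state.
- ctrl.observe(): the state, without advancing time (a new reading comes with each control period).
- eyes.snapshot(name): name is "scene" or "side" or "wrist"; returns a dict with "frame" (420x560x3 uint8, red, green, blue), "camera_matrix" (3x3 intrinsics, pixels), "position" and "rotation" of the camera in the world; the wrist camera has in their place "hand_eye" (4x4, takes a point from camera to tool coordinates, whose origin is the TCP and whose axes are the flange's). Camera axes: x right, y up, looking along -z (the intrinsics and any distortion apply to the point x, -y, -z); pixel columns grow to the right and rows downward; lengths in mm; the calibration is good to about 2 mm. The wrist camera is an equidistant fisheye: a pixel r from the principal point sees the ray r / f radians off the axis. A picture is of the moment at which its call begins: read the wrist's pose just before it. There is no depth.
- ctrl.sign_off(): hands the job in; it is judged then, once.
The state is a dict: "clock": time; "joint_positions": joint angles; "joint_velocities": joint speeds; "joint_efforts": joint torques, N m; "position": TCP position; "ee_rot": TCP orientation; "contact_force": force on the tool from outside, world axes, zero at the start; "torque": the same for the moment, N m; "width": finger opening in mm; "grasp_force": force on a finger pad.
Only numpy, scipy, OpenCV 4.12 (cv2) and the standard library are available. Lean on these libraries where they do the work, as an engineer would, in place of code of your own. Each camera call takes 0.05 s, during which the arm holds its last target. There are 200 camera calls.

### The job

Stand the middle-sized of the three steel measuring cups on the dishwasher door centred under the spout of the tablet dispenser, then squeeze the dispenser's trigger all the way against its grip so that the tablet drops into the cup, and let the trigger spring back. Leave that cup standing there with the tablet in it; do not shift the other two cups and do not knock over the glasses.

Things in the scene. Friction and masses are not known exactly. Their poses are not given: they have to be found in the camera images.
- dispenser: fixed tablet dispenser. Origin on the surface below the spout's centre, z up. Clear upright tube (35 mm diameter, top 153 mm) over a round steel spout (35 mm, mouth 70 mm above the surface). Grey head behind: x 15..95, y -28..34, z 84..135 mm; post; foot from x = 40 mm, 8 mm thick. Black grip: 22 mm rod along +y at x 45, z 115 mm, to y 156; the trigger is on its -x side
- trigger (a joint): angle of the sprung trigger in rad: 0 released, 0.26 fully squeezed at its stop (about 7 N at the pad). It draws back the shutter under the tablet, which falls late in the stroke. Upright hinge at x 27, y 26 mm of the dispenser's frame
- trigger_pad (a point): middle of the trigger bar where it is squeezed, 72 mm from the hinge, 115 mm above the surface. The flat steel bar is 10 mm thick, 22 mm tall, 120 mm long; released it splays 0.26 rad from the grip and swings level towards it. The point's x axis is across the bar, towards the grip, y along the bar
- grip_mid (a point): point on the axis of the fixed grip beside the trigger pad, 115 mm above the surface, axes as the dispenser. Over both, from the grip's back to the trigger's front, is about 53 mm released and 34 mm squeezed; over 90 mm clear below
- tablet: white round dishwasher tablet, 23 mm diameter, 10 mm thick, lying in the clear tube of the dispenser; origin: centre of its underside
- cup_small: steel measuring cup, smallest of three: round bowl 48 mm across the rim, 34 mm tall, wall 2.5 mm, open top. Origin: centre of the underside, z up; its one handle points along its own -x: a level bar 13 mm wide, 6 mm thick, top 33 mm above the surface, from the bowl wall to 132 mm from the origin
- cup_middle: steel measuring cup, middle one of three: round bowl 60 mm across the rim, 42 mm tall, wall 2.5 mm, open top. Origin: centre of the underside, z up; its one handle points along its own -x: a level bar 13 mm wide, 6 mm thick, top 41 mm above the surface, from the bowl wall to 138 mm from the origin
- cup_large: steel measuring cup, largest of three: round bowl 74 mm across the rim, 51 mm tall, wall 2.5 mm, open top. Origin: centre of the underside, z up; its one handle points along its own -x: a level bar 13 mm wide, 6 mm thick, top 50 mm above the surface, from the bowl wall to 145 mm from the origin
- tumbler_a: glass tumbler standing mouth down, 73 mm diameter, 100 mm tall, a bystander at the back right; origin: centre of its underside
- tumbler_b: glass tumbler standing mouth down, 71 mm diameter, 82 mm tall, a bystander at the back; origin: centre of its underside
- tumbler_c: glass tumbler standing mouth down, 72 mm diameter, 106 mm tall, a bystander at the back left; origin: centre of its underside

How it is judged:
By the outcome, as a careful person would: the job done as asked, in the order asked, and still so for the second after the job is handed in, with the robot touching nothing.
It also fails if it takes over 54 s, if anything falls off the work surface, if the arm or the gripper's body presses on something with over 40 N, if the wrist force passes 120 N, or if a joint passes its speed limit or range.

## Working session

There is one attempt and no reset: what is moved stays moved. The work goes in short steps, Python scripts to look and compute and a tool call to move; the robot and the scene stay as the last step left them, time stands still between calls to the robot, and variables do not carry over. Pictures are saved under pics/ and viewed, at most 10 in all, crops included, and the job is handed in when it is done.

Besides the shell and the picture viewer there is one more tool, called after ">>>" in YAML: its name, and indented under it one key for each argument. move_arm: Moves the arm, as the interface text tells. Scaled input: -1 to 1 covers 0.025 m each way for a shift and 4 degrees each way for a turn. Its arguments: {"type":"object","properties":{"rows":{"type":"array","items":{"type":"object","properties":{"slide":{"type":"array","items":{"type":"number","minimum":-1,"maximum":1}},"twist":{"type":"number","minimum":-1,"maximum":1}}}},"gripper":{"type":"number"},"force":{"type":"number"}},"required":["rows"]}

```bash
mkdir -p pics; python3 - <<'E'
from workcell import ctrl, eyes
import cv2,numpy as np,pickle
o=ctrl.observe();print(o['position'],o['ee_rot'],o['clock'],o['width'])
for n in ['scene','side']:
    s=eyes.snapshot(n);pickle.dump(s,open(n+'.pkl','wb'))
    cv2.imwrite(f'pics/{n}1.png',cv2.resize(s['frame'][:,:,::-1],(800,600),interpolation=cv2.INTER_CUBIC));print(n,s['camera_matrix'],s['position'],s['rotation'],[k for k in s])
E
```

```text
[ 204.04038614 -590.36799292  204.85002571] [[ 9.45139632e-01  3.26666272e-01 -4.72210349e-04]
 [ 3.26666600e-01 -9.45139018e-01  1.08116922e-03]
 [-9.31229090e-05 -1.17611122e-03 -9.99999304e-01]] 0.0 94.6856111098067
scene [[462.1128534    0.         282.10026129]
 [  0.         462.1128534  206.47563043]
 [  0.           0.           1.        ]] [-79.46881357 438.8727677  456.48615347] [[-0.50464405  0.33755669 -0.79460044]
 [-0.86301353 -0.22206198  0.45375779]
 [-0.02328157  0.9147371   0.40337825]] ['frame', 'camera_matrix', 'position', 'rotation']
side [[459.55478645   0.         283.00292646]
 [  0.         459.55478645 202.9479225 ]
 [  0.           0.           1.        ]] [ 309.0174203  -828.29277415  440.45115542] [[ 0.94708953  0.1148122  -0.29973251]
 [-0.32093889  0.35164099 -0.87940141]
 [ 0.00443223  0.92906769  0.3698832 ]] ['frame', 'camera_matrix', 'position', 'rotation']
```

View pics/scene1.png

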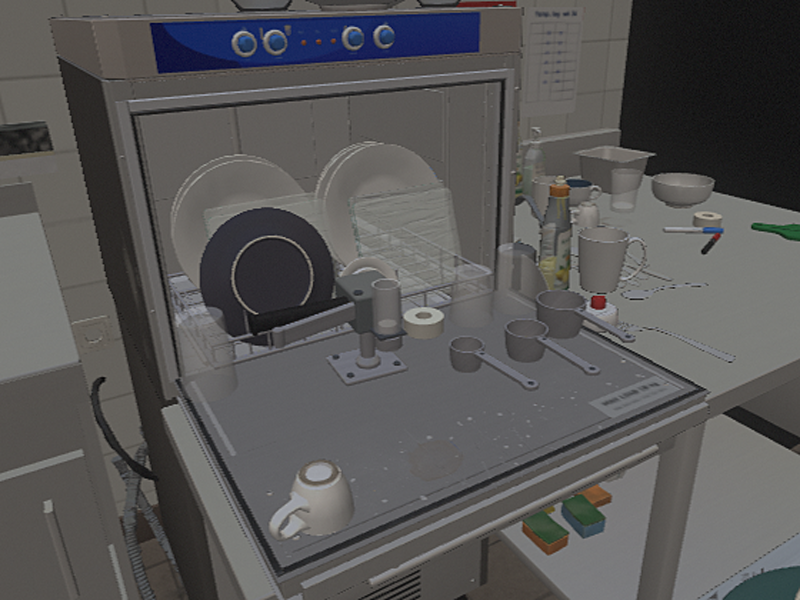

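View pics/side1.png

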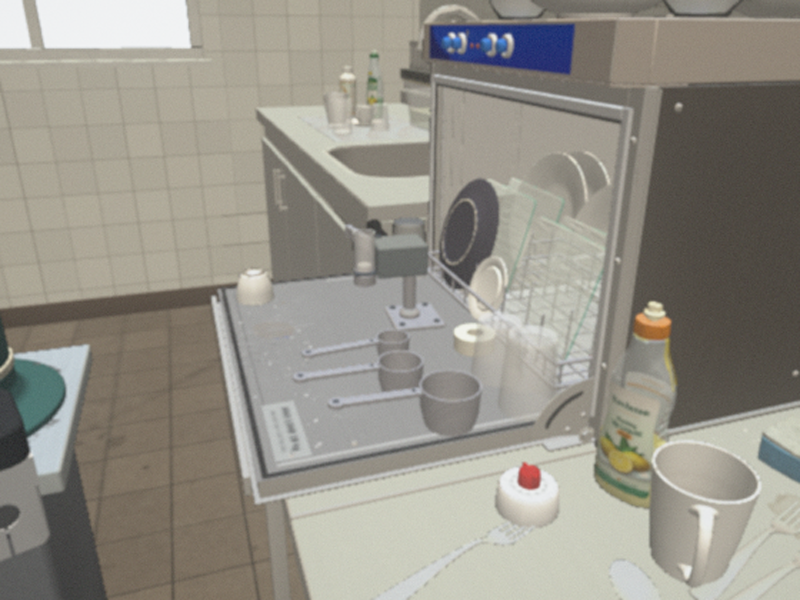

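Scene view (800x600 scale): the dispenser tube is at about (386,300), with the spout below it at (388,342) and the grip running left to (255,322). The cups are at (467,352), (526,338) and (560,312). In the side view the middle cup is at (400,370) and the tube at (364,255). I'll enlarge both.

```bash
python3 - <<'E'
import cv2,pickle,numpy as np
def crop(n,x,y,w,h,k):
    f=pickle.load(open(n+'.pkl','rb'))['frame'][y:y+h,x:x+w,::-1]
    im=cv2.convertScaleAbs(cv2.resize(f,None,fx=k,fy=k,interpolation=cv2.INTER_CUBIC),alpha=1.5)
    for i in range(0,w,20): cv2.putText(im,str(x+i),(i*k,10),0,.35,(0,255,255)); cv2.line(im,(i*k,12),(i*k,20),(0,255,255))
    for i in range(0,h,20): cv2.putText(im,str(y+i),(0,i*k),0,.35,(0,255,255)); cv2.line(im,(25,i*k),(33,i*k),(0,255,255))
    cv2.imwrite(f'pics/{n}_c.png',im)
crop('scene',165,180,265,100,3)
crop('side',190,145,160,165,3)
E
```

```text
(no output)
```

View pics/scene_c.png

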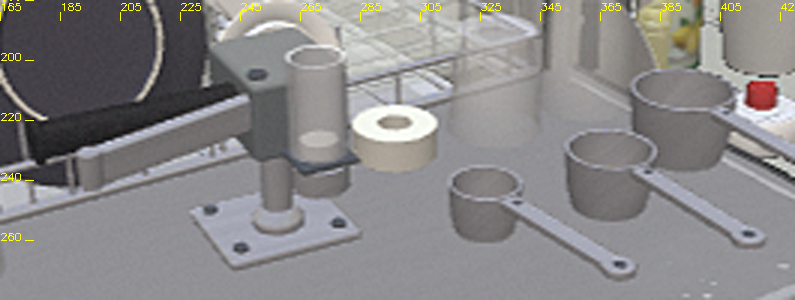

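View pics/side_c.png

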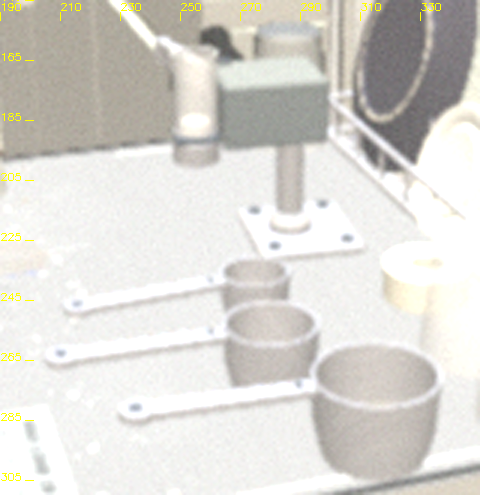

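```bash
cat > h.py <<'E'
import pickle,numpy as np
C={n:pickle.load(open(n+'.pkl','rb')) for n in('scene','side')}
def ray(n,u,v):
    c=C[n];K=c['camera_matrix'];d=np.array([(u-K[0,2])/K[0,0],-(v-K[1,2])/K[1,1],-1]);d=c['rotation']@d
    return c['position'],d/np.linalg.norm(d)
def tri(a,b):
    p,d=ray('scene',*a);q,e=ray('side',*b)
    s=np.linalg.lstsq(np.c_[d,-e],q-p,rcond=None)[0];x,y=p+s[0]*d,q+s[1]*e
    return (x+y)/2,np.linalg.norm(x-y)
def plane(n,u,z):
    p,d=ray(n,*u);return p+d*(z-p[2])/d[2]
E
python3 - <<'E'
from h import *
np.set_printoptions(precision=1,suppress=True)
S=lambda x,y:(165+x/3,180+y/3)
T=lambda x,y:(190+x/3,145+y/3)
P={'mid rim42':((611,151),(272,323)),'mid hole41':((747,234),(61,353)),'sm rim34':((486,184),(255.5,273)),'sm hole33':((620,265),(77,304)),
'lg rim51':((683,91),(376,368)),'tube153':((316,57),(195.5,53)),'spout70':((325,184),(197,157)),
'f++8':((210,209),(322,203)),'f-+':((241,247),(254,210)),'f--':((339,223),(275,245))}
for k,(a,b) in P.items(): print(k,*tri(S(*a),T(*b)))
print('f+-',plane('side',T(347,238),8))
print('lg hole',plane('side',T(135,407),50))
print('headtop scene',[plane('scene',S(*a),135) for a in((212,52),(253,91),(285,80))])
print('headtop side',[plane('side',T(*a),135) for a in((216,70),(222,94),(328,87),(312,57))])
print('grip end, trig end',plane('scene',S(36,143),115),plane('scene',S(90,168),115),plane('scene',S(235,93),115))
E
```

```text
mid rim42 [ 547.3 -114.4   40.7] 3.2853162740530837
mid hole41 [ 418.5 -109.5   40.9] 0.675552181148928
sm rim34 [565.2 -26.9  32.5] 1.6751477713891552
sm hole33 [442.2 -34.   32.6] 1.0284598095854833
lg rim51 [ 578.2 -204.2   51.3] 5.4111690230986085
tube153 [559.8  96.8 152.3] 1.7749872156439428
spout70 [558.5  95.1  71.9] 3.5586413684480744
f++8 [669.  122.1  10.4] 1.6421303941728382
f-+ [613.4 126.5  10.2] 1.0670334284783278
f-- [607.9  58.7   9.7] 1.9510849803948083
f+- [666.3  59.    8. ]
lg hole [ 443.3 -196.5   50. ]
headtop scene [array([635.8, 127. , 135. ]), array([570.4, 132. , 135. ]), array([574.1, 109.6, 135. ])]
headtop side [array([578.8, 108.7, 135. ]), array([567.1,  53.5, 135. ]), array([643.3,  45.4, 135. ]), array([657.6, 117.9, 135. ])]
grip end, trig end [614.2 247.  115. ] [568.6 232.2 115. ] [614.2 123.3 115. ]
```

>>> move_arm:
  rows:
    - {"slide": [0.4, 0.8, 0], "twist": -0.25}
    - {"slide": [0.4, 0.8, 0], "twist": -0.25}
    - {"slide": [0.4, 0.8, 0], "twist": -0.25}
    - {"slide": [0.4, 0.8, 0], "twist": -0.25}
    - {"slide": [0.4, 0.8, 0], "twist": -0.25}
    - {"slide": [0.4, 0.8, 0], "twist": -0.25}
    - {"slide": [0.4, 0.8, 0], "twist": -0.25}
    - {"slide": [0.4, 0.8, 0], "twist": -0.25}
    - {"slide": [0.4, 0.8, 0], "twist": -0.25}
    - {"slide": [0.4, 0.8, 0], "twist": -0.25}
    - {"slide": [0.4, 0.8, 0], "twist": -0.25}
    - {"slide": [0.4, 0.8, 0], "twist": -0.25}
    - {"slide": [0.4, 0.8, 0], "twist": -0.25}
    - {"slide": [0.4, 0.8, 0], "twist": -0.25}
    - {"slide": [0.4, 0.8, 0], "twist": -0.25}
    - {"slide": [0.4, 0.8, 0], "twist": -0.25}
    - {"slide": [0.4, 0.8, 0], "twist": -0.25}
    - {"slide": [0.4, 0.8, 0], "twist": -0.25}
    - {"slide": [0.4, 0.8, 0], "twist": -0.25}
    - {"slide": [0.4, 0.8, 0], "twist": -0.25}
  gripper: 50
  force: 60

```text
clock: 2.1
position: [404.3, -189.8, 205.3]
ee_rot: [[1.0, -0.017, -0.0], [-0.017, -1.0, 0.0], [-0.0, -0.0, -1.0]]
contact_force: [1.1, -0.4, 0.1]
width: 49.7
grasp_force: 0.0
```

```bash
python3 - <<'E'
from h import *
np.set_printoptions(precision=0,suppress=True)
print('bottle',plane('side',(455,343),0),'mug',plane('side',(490,399),0))
print('plate',*tri((268*.7,275*.7),(472*.7,235*.7)), 'plate top',*tri((265*.7,208*.7),(482*.7,180*.7)))
print('tumb a,b,c tops',plane('scene',(238*.7,322*.7),100))
E
```

```text
bottle [ 728. -387.    0.] mug [ 699. -491.    0.]
plate [774. 172. 108.] 0.522373238015203 plate top [783. 163. 204.] 2.518635532562011
tumb a,b,c tops [664. 251. 100.]
```

>>> move_arm:
  rows:
    - {"slide": [0.65, 0.78, -0.4], "twist": -0.1}
    - {"slide": [0.65, 0.78, -0.4], "twist": -0.1}
    - {"slide": [0.65, 0.78, -0.4], "twist": -0.1}
    - {"slide": [0.65, 0.78, -0.4], "twist": 0}
    - {"slide": [0, 0, 0], "twist": 0}
    - {"slide": [0, 0, 0], "twist": 0}

```text
clock: 2.7
position: [468.9, -112.5, 165.1]
ee_rot: [[0.999, -0.036, -0.001], [-0.036, -0.999, 0.0], [-0.001, -0.0, -1.0]]
contact_force: [0.8, -0.4, -0.4]
width: 50.2
grasp_force: 0.0
```

```bash
python3 - <<'E'
from workcell import ctrl, eyes
import cv2,pickle
o=ctrl.observe();s=eyes.snapshot('wrist');s['o']=o;pickle.dump(s,open('wrist1.pkl','wb'))
print(o['position'],o['ee_rot'],s['camera_matrix'],s['hand_eye'])
cv2.imwrite('pics/wrist1.png',cv2.resize(s['frame'][:,:,::-1],(800,600),interpolation=cv2.INTER_CUBIC))
E
```

```text
[ 468.90158621 -112.53434089  165.10041005] [[ 9.99340069e-01 -3.63098247e-02 -1.01127325e-03]
 [-3.63094451e-02 -9.99340518e-01  3.91176445e-04]
 [-1.02480988e-03 -3.54199525e-04 -9.99999412e-01]] [[325.1922621    0.         279.18776876]
 [  0.         325.1922621  209.37837155]
 [  0.           0.           1.        ]] [[-7.99705395e-04  9.73440956e-01  2.28936817e-01  6.49731549e+01]
 [ 9.99999429e-01  9.40618384e-04 -5.06390900e-04 -9.98225027e-01]
 [-7.08283820e-04  2.28936281e-01 -9.73441153e-01 -1.77738532e+02]
 [ 0.00000000e+00  0.00000000e+00  0.00000000e+00  1.00000000e+00]]
```

View pics/wrist1.png

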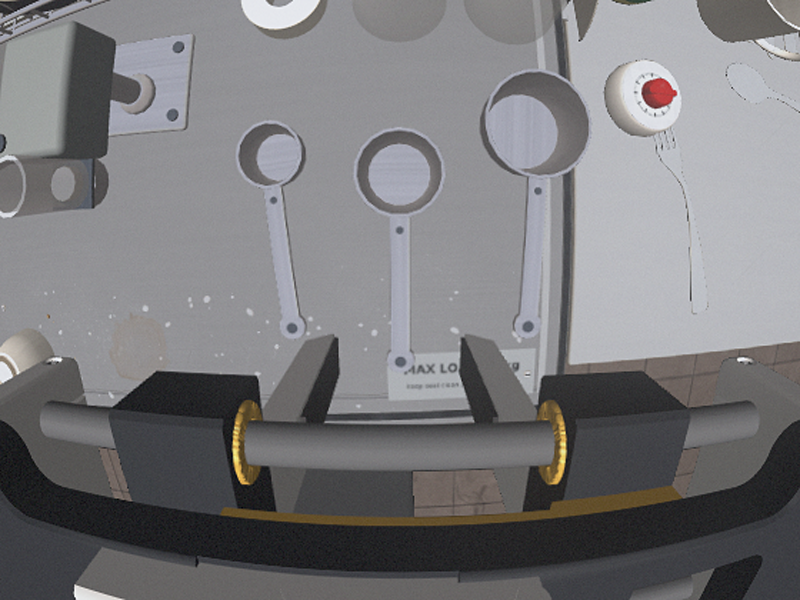

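The wrist view shows the middle cup's rim centre at (399,172), its handle straight down to the hole at (400,361), between the fingers. The small cup's rim is at (270,154) and the large one's at (537,124). The tablet shows in the tube at (63,183).

```bash
cat >> h.py <<'E'
def wray(s,u,v):
    K=s['camera_matrix'];x,y=u-K[0,2],v-K[1,2];r=np.hypot(x,y);t=r/K[0,0]
    d=np.array([x/r*np.sin(t),-y/r*np.sin(t),-np.cos(t)]);H=s['hand_eye'];R=np.array(s['o']['ee_rot'])
    return R@H[:3,3]+s['o']['position'],R@H[:3,:3]@d
def wplane(s,u,z):
    p,d=wray(s,*u);return p+d*(z-p[2])/d[2]
E
python3 - <<'E'
from h import *
np.set_printoptions(precision=1,suppress=True)
s=pickle.load(open('wrist1.pkl','rb'))
for n,u,z in [('mid',(399,172),42),('midL',(355,172),42),('midR',(443,172),42),('midT',(399,129),42),('midB',(399,216),42),('hole',(400,361),41),('hole2',(400,230),41),('sm',(270,154),34),('smhole',(291,327),33),('lg',(537,124),51),('lghole',(527,326),50),('foot1',(178,47),8),('foot2',(173,115),8)]:
    print(n,wplane(s,(u[0]*.7,u[1]*.7),z))
E
```

```text
mid [ 546.6 -114.6   42. ]
midL [547.8 -86.4  42. ]
midR [ 545.8 -142.9   42. ]
midT [ 574.6 -115.7   42. ]
midB [ 518.1 -113.6   42. ]
hole [ 418.7 -110.6   41. ]
hole2 [ 508.9 -113.9   41. ]
sm [564.6 -28.5  34. ]
smhole [443.5 -34.2  33. ]
lg [ 576.7 -203.9   51. ]
lghole [ 443.1 -197.2   50. ]
foot1 [663.5  53.6   8. ]
foot2 [607.4  57.7   8. ]
```

>>> move_arm:
  rows:
    - {"slide": [0, 0, -0.9]}
    - {"slide": [0, 0, -0.9]}
    - {"slide": [0, 0, -0.9]}
    - {"slide": [0, 0, -0.9]}
    - {"slide": [0, 0, -0.9]}
    - {"slide": [0, 0, -0.9]}
    - {"slide": [0, 0, -0.44]}
    - {"slide": [0, 0, 0]}
    - {"slide": [0, 0, 0]}

```text
validation failed for argument at $.ro...
```

>>> move_arm:
  rows:
    - {"slide": [0, 0, 0]}
    - {"slide": [0, 0, 0]}
    - {"slide": [0, 0, 0]}
    - {"slide": [0, 0, 0]}
    - {"slide": [0, 0, 0]}
    - {"slide": [0, 0, 0]}
    - {"slide": [0, 0, 0]}
    - {"slide": [0, 0, 0]}
  gripper: 0
  force: 60

```text
validation failed for argument at $.ro...
```

>>> move_arm:
  rows:
    - {"slide": [0, 0, -0.9], "twist": 0}
    - {"slide": [0, 0, -0.9], "twist": 0}
    - {"slide": [0, 0, -0.9], "twist": 0}
    - {"slide": [0, 0, -0.9], "twist": 0}
    - {"slide": [0, 0, -0.9], "twist": 0}
    - {"slide": [0, 0, -0.9], "twist": 0}
    - {"slide": [0, 0, -0.44], "twist": 0}
    - {"slide": [0, 0, 0], "twist": 0}
    - {"slide": [0, 0, 0], "twist": 0}

```text
clock: 3.65
position: [469.4, -113.1, 20.2]
ee_rot: [[0.999, -0.038, 0.0], [-0.038, -0.999, -0.0], [0.0, 0.0, -1.0]]
contact_force: [0.3, 0.2, 0.1]
width: 49.9
grasp_force: 0.0
```

>>> move_arm:
  rows:
    - {"slide": [0, 0, -0.04], "twist": 0}
    - {"slide": [0, 0, 0], "twist": 0}
    - {"slide": [0, 0, 0], "twist": 0}
    - {"slide": [0, 0, 0], "twist": 0}
    - {"slide": [0, 0, 0], "twist": 0}
    - {"slide": [0, 0, 0], "twist": 0}
    - {"slide": [0, 0, 0], "twist": 0}
    - {"slide": [0, 0, 0], "twist": 0}
  gripper: 0
  force: 60

```text
clock: 4.45
position: [469.2, -112.7, 18.4]
ee_rot: [[0.999, -0.037, -0.0], [-0.037, -0.999, 0.0], [-0.0, -0.0, -1.0]]
contact_force: [-0.9, -0.0, 0.8]
width: 12.1
grasp_force: 60.0
```

>>> move_arm:
  rows:
    - {"slide": [0, 0, 0.3], "twist": 0}
    - {"slide": [0, 0, 0.6], "twist": 0}
    - {"slide": [0, 0, 0.8], "twist": 0}
    - {"slide": [0, 0, 0.7], "twist": 0}
    - {"slide": [-0.4, 0, 0.2], "twist": 0}
    - {"slide": [-0.6, 0, 0], "twist": 0}
    - {"slide": [-0.6, 0, 0], "twist": 0}
    - {"slide": [-0.6, 0, 0], "twist": 0}
    - {"slide": [-0.6, 0, 0], "twist": 0}
    - {"slide": [-0.4, 0, 0], "twist": 0}
    - {"slide": [0, 0, 0], "twist": 0}

```text
clock: 5.55
position: [387.8, -112.8, 83.3]
ee_rot: [[0.999, -0.038, -0.001], [-0.038, -0.999, -0.0], [-0.001, 0.0, -1.0]]
contact_force: [0.5, -0.1, -1.2]
width: 12.1
grasp_force: 60.0
```

```bash
python3 - <<'E'
from workcell import ctrl, eyes
import cv2,pickle
o=ctrl.observe();s=eyes.snapshot('wrist');s['o']=o;pickle.dump(s,open('wrist2.pkl','wb'))
print(o['position'],o['width'],o['contact_force'])
cv2.imwrite('pics/wrist2.png',cv2.resize(s['frame'][:,:,::-1],(800,600),interpolation=cv2.INTER_CUBIC))
E
```

```text
[ 387.75005845 -112.79413987   83.28719164] 12.084850656204617 [ 0.47790287 -0.08137836 -1.15469334]
```

View pics/wrist2.png

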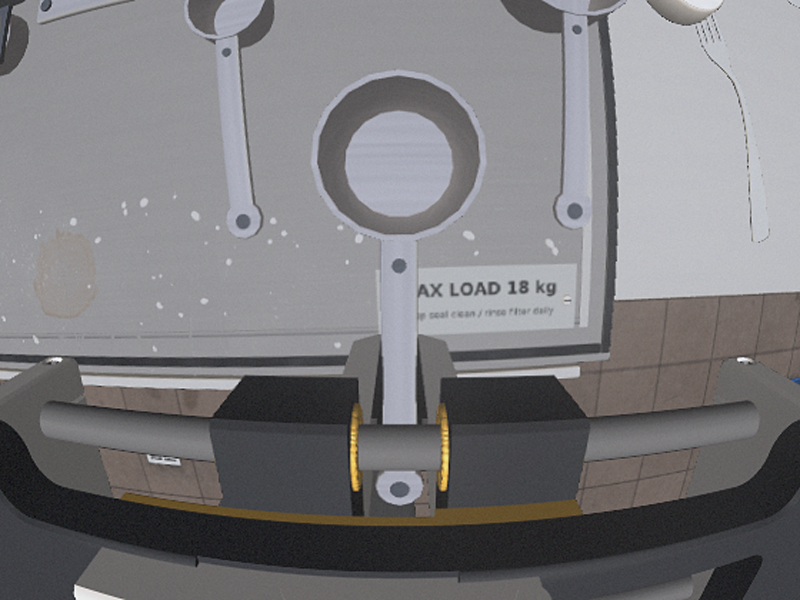

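The cup is held level, with its rim centre at about (398,156). The small and large cups haven't been touched.

>>> move_arm:
  rows:
    - {"slide": [0, 0.4, 0], "twist": 0}
    - {"slide": [0, 0.8, 0], "twist": 0}
    - {"slide": [0, 0.8, 0], "twist": 0}
    - {"slide": [0, 0.8, 0], "twist": 0}
    - {"slide": [0, 0.8, 0], "twist": 0}
    - {"slide": [0, 0.8, 0], "twist": 0}
    - {"slide": [0, 0.8, 0], "twist": 0}
    - {"slide": [0, 0.8, 0], "twist": 0}
    - {"slide": [0, 0.8, 0], "twist": 0}
    - {"slide": [0, 0.8, 0], "twist": 0}
    - {"slide": [0, 0.8, 0], "twist": 0}
    - {"slide": [0, 0, -0.3], "twist": 0}
    - {"slide": [0, 0, -0.8], "twist": 0}
    - {"slide": [0, 0, -0.8], "twist": 0}
    - {"slide": [0, 0, -0.3], "twist": 0}
    - {"slide": [0, 0, 0], "twist": 0}
    - {"slide": [0, 0, 0], "twist": 0}

```text
clock: 7.3
position: [389.4, 97.5, 28.8]
ee_rot: [[0.999, -0.037, 0.0], [-0.037, -0.999, 0.0], [0.0, -0.0, -1.0]]
contact_force: [-0.1, 0.8, -1.7]
width: 11.8
grasp_force: 60.0
```

```bash
python3 - <<'E'
from workcell import ctrl, eyes
import cv2,pickle
from h import *
np.set_printoptions(precision=1,suppress=True)
s=pickle.load(open('wrist2.pkl','rb'));R=np.array(s['o']['ee_rot'])
for u in [(398,156),(313,156),(485,156),(398,71),(398,241)]:
    print(R.T@(wplane(s,(u[0]*.7,u[1]*.7),107)-s['o']['position']))
o=ctrl.observe();s=eyes.snapshot('wrist');s['o']=o;pickle.dump(s,open('wrist3.pkl','wb'))
print(o['position'],o['width'],o['contact_force'])
cv2.imwrite('pics/wrist3.png',cv2.resize(s['frame'][:,:,::-1],(800,600),interpolation=cv2.INTER_CUBIC))
E
```

```text
[ 76.9  -1.2 -23.8]
[ 77.4 -29.3 -23.8]
[ 77.4  27.6 -23.8]
[105.9  -1.1 -23.8]
[ 48.6  -1.2 -23.8]
[389.4  97.5  28.8] 11.773496818095637 [-0.1  0.8 -1.7]
```

View pics/wrist3.png

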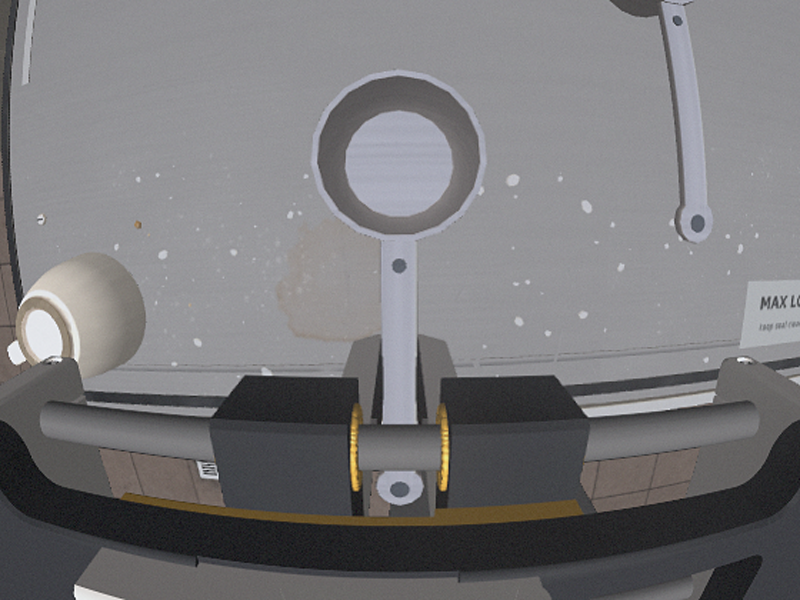

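The cup is still level, with its rim centre at (398,156), and nothing is in the way ahead. Next I slide it in under the spout.

>>> move_arm:
  rows:
    - {"slide": [0.3, 0, 0], "twist": 0}
    - {"slide": [0.6, 0, 0], "twist": 0}
    - {"slide": [0.6, 0, 0], "twist": 0}
    - {"slide": [0.6, 0, 0], "twist": 0}
    - {"slide": [0.6, 0, 0], "twist": 0}
    - {"slide": [0.6, 0, 0], "twist": 0}
    - {"slide": [0.4, 0.02, 0], "twist": 0}
    - {"slide": [0, 0, -0.2], "twist": 0}
    - {"slide": [0, 0, -0.16], "twist": 0}
    - {"slide": [0, 0, 0], "twist": 0}
    - {"slide": [0, 0, 0], "twist": 0}

```text
clock: 8.45
position: [481.1, 97.8, 19.3]
ee_rot: [[0.999, -0.037, -0.001], [-0.037, -0.999, -0.0], [-0.001, 0.0, -1.0]]
contact_force: [-0.2, 0.6, -1.0]
width: 12.5
grasp_force: 60.0
```

```bash
python3 - <<'E'
from workcell import ctrl, eyes
import cv2,pickle
import numpy as np
o=ctrl.observe();print(o['position'],o['contact_force'])
out=[]
for n,x,y in [('scene',225,185),('side',215,145)]:
    s=eyes.snapshot(n);pickle.dump(s,open(n+'2.pkl','wb'))
    im=cv2.convertScaleAbs(cv2.resize(s['frame'][y:y+100,x:x+66,::-1],None,fx=6,fy=6,interpolation=cv2.INTER_CUBIC),alpha=1.4)
    out.append(im)
cv2.imwrite('pics/place.png',np.hstack(out))
E
```

```text
[481.12767755  97.84185884  19.33602654] [-0.1795917   0.5548908  -0.95874634]
```

View pics/place.png

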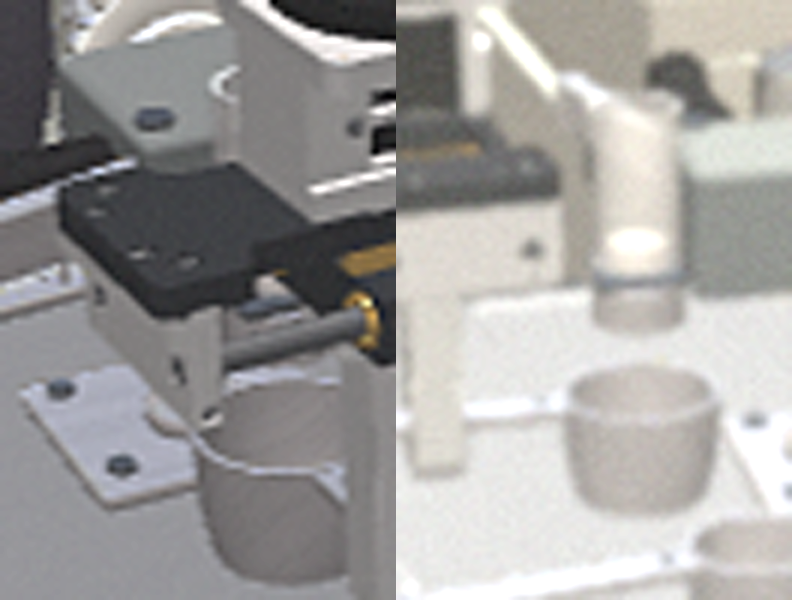

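```bash
python3 - <<'E'
from h import *
np.set_printoptions(precision=2,suppress=True)
def proj(n,p):
    c=C[n];q=c['rotation'].T@(np.array(p)-c['position']);K=c['camera_matrix'];return np.array([K[0,2]+K[0,0]*q[0]/-q[2],K[1,2]+K[1,1]*q[1]/q[2]])
for p in [(559,96,153),(559,96,70),(559,96,43),(559,96,0),(569,96,43),(559,106,43)]:
    a=proj('side',p);b=proj('scene',p);print(p,'side',a,396+(a-[215,145])*6,'scene',b,(b-[225,185])*6)
E
```

```text
(559, 96, 153) side [254.73 162.89] [634.38 503.32] scene [270.78 198.21] [274.71  79.25]
(559, 96, 70) side [255.41 198.67] [638.47 718.  ] scene [272.34 241.4 ] [284.03 338.38]
(559, 96, 43) side [255.62 209.85] [639.75 785.09] scene [272.82 254.69] [286.9  418.16]
(559, 96, 0) side [255.96 227.22] [641.73 889.31] scene [273.55 275.16] [291.31 540.99]
(569, 96, 43) side [259.9  209.32] [665.39 781.92] scene [270.12 252.37] [270.72 404.24]
(559, 106, 43) side [254.44 208.24] [632.65 775.45] scene [267.93 256.2 ] [257.59 427.21]
```

In the side crop the spout centre is at u≈639 and the cup rim at 642, where 640 is ideal. In the scene crop the rim centre is at about 295, against 293 expected. The cup is centred to about 1–2 mm, so I'll set it down and release.

>>> move_arm:
  rows:
    - {"slide": [0, 0, -0.04], "twist": 0}
    - {"slide": [0, 0, 0], "twist": 0}
    - {"slide": [0, 0, 0], "twist": 0}

```text
clock: 8.85
position: [481.6, 97.8, 18.5]
ee_rot: [[0.999, -0.037, -0.0], [-0.037, -0.999, 0.0], [-0.0, -0.0, -1.0]]
contact_force: [-0.7, 0.3, 0.9]
width: 12.2
grasp_force: 60.0
```

>>> move_arm:
  rows:
    - {"slide": [0, 0, 0], "twist": 0}
    - {"slide": [0, 0, 0], "twist": 0}
    - {"slide": [0, 0, 0], "twist": 0}
    - {"slide": [0, 0, 0], "twist": 0}
    - {"slide": [0, 0, 0], "twist": 0}
  gripper: 45

```text
clock: 9.35
position: [481.7, 97.8, 18.4]
ee_rot: [[0.999, -0.037, 0.0], [-0.037, -0.999, 0.0], [0.0, -0.0, -1.0]]
contact_force: [-0.1, -0.1, -0.8]
width: 44.8
grasp_force: 0.0
```

>>> move_arm:
  rows:
    - {"slide": [0, 0, 0.4], "twist": 0}
    - {"slide": [0, 0, 0.8], "twist": 0}
    - {"slide": [0, 0, 0.9], "twist": 0}
    - {"slide": [0, 0, 0.9], "twist": 0}
    - {"slide": [0, 0, 0.9], "twist": 0}
    - {"slide": [0, 0, 0.9], "twist": 0}
    - {"slide": [0, 0, 0.9], "twist": 0}
    - {"slide": [0, 0, 0.9], "twist": 0}
    - {"slide": [0, 0, 0.9], "twist": 0}
    - {"slide": [0, 0, 0.5], "twist": 0}
    - {"slide": [0, 0, 0], "twist": 0}

```text
clock: 10.45
position: [482.3, 98.0, 220.0]
ee_rot: [[0.999, -0.037, 0.003], [-0.037, -0.999, 0.0], [0.003, -0.0, -1.0]]
contact_force: [-0.5, -0.0, -0.0]
width: 44.9
grasp_force: 0.0
```

```bash
python3 - <<'E'
from workcell import ctrl, eyes
import cv2,pickle
import numpy as np
o=ctrl.observe();print(o['position'],o['contact_force'])
s=eyes.snapshot('wrist');s['o']=o;pickle.dump(s,open('wrist4.pkl','wb'))
cv2.imwrite('pics/wrist4.png',cv2.resize(s['frame'][:,:,::-1],(800,600),interpolation=cv2.INTER_CUBIC))
for n in('scene','side'): pickle.dump(eyes.snapshot(n),open(n+'3.pkl','wb'))
E
```

```text
[482.28592823  97.96448912 219.98386614] [-0.47316995 -0.0392092  -0.02685028]
```

View pics/wrist4.png

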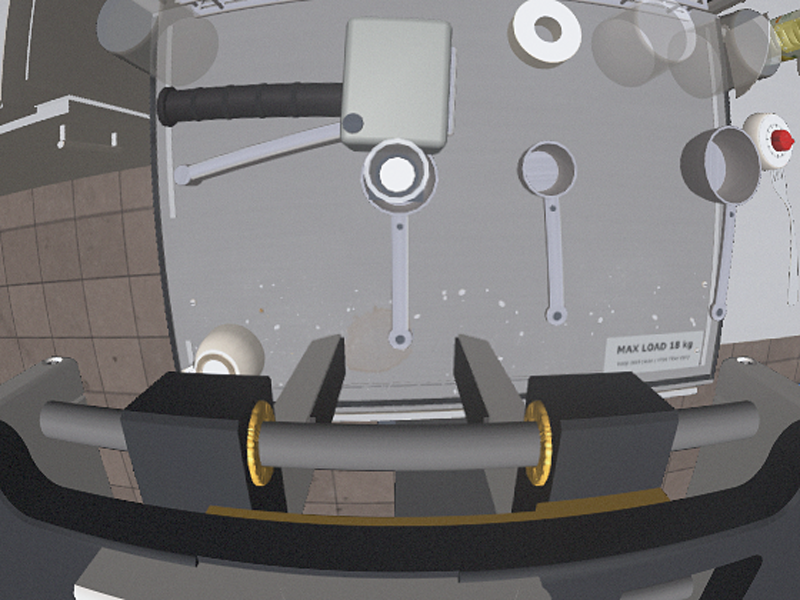

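The wrist view shows the tube ring centred near (399,172) with the tablet inside at (398,174). The cup rim lies concentrically beneath it, the grip runs (165,104)–(343,98), and the trigger runs from (182,174) to the hinge at (352,123).

```bash
python3 - <<'E'
from h import *
np.set_printoptions(precision=1,suppress=True)
s=pickle.load(open('wrist4.pkl','rb'))
for n,u,z in [('tube',(399.5,172),153),('cupL',(361,174),42),('cupR',(437,174),42),('cupB',(399,213),42),('cuphole',(400,340),41),('hinge',(352,123),135),('gripend',(162,105),118),('gripend top',(165,88),115),('gripend bot',(165,122),115),('grip h top',(340,82),115),('grip h bot',(340,115),115),('trig tip',(182,174),126),('trig nearhead',(335,131),126),('tumbC',(150,20),106),('sm',(547,168),34),('lg',(721,164),51)]:
    print(n,wplane(s,(u[0]*.7,u[1]*.7),z))
O=np.array([559,96]);a=-.08;R=np.array([[np.cos(a),-np.sin(a)],[np.sin(a),np.cos(a)]])
for p in [(27,26),(45,156),(8.5,95.6),(45,95.6),(-9+5,142)]: print(p,O+R@p)
E
```

```text
tube [557.8  95.6 153. ]
cupL [562.6 124.5  42. ]
cupR [560.4  66.9  42. ]
cupB [531.5  96.8  42. ]
cuphole [430.   99.9  41. ]
hinge [588.  121.1 135. ]
gripend [617.6 248.3 118. ]
gripend top [629.8 247.6 115. ]
gripend bot [606.2 247.8 115. ]
grip h top [617.7 129.5 115. ]
grip h bot [596.7 130.1 115. ]
trig tip [568.8 230.8 126. ]
trig nearhead [585.3 132.1 126. ]
tumbC [687.8 266.8 106. ]
sm [565.4 -23.1  34. ]
lg [ 577.3 -188.5   51. ]
(27, 26) [588.  119.8]
(45, 156) [616.3 247.9]
(8.5, 95.6) [575.1 190.6]
(45, 95.6) [611.5 187.7]
(-4, 142) [566.4 237.9]
```

>>> move_arm:
  rows:
    - {"slide": [0, 0, 0], "twist": 0.5}
    - {"slide": [0.26, 0.19, 0], "twist": 1}
    - {"slide": [0.26, 0.19, 0], "twist": 1}
    - {"slide": [0.26, 0.19, 0], "twist": 1}
    - {"slide": [0.26, 0.19, 0], "twist": 1}
    - {"slide": [0.26, 0.19, 0], "twist": 1}
    - {"slide": [0.26, 0.19, 0], "twist": 1}
    - {"slide": [0.26, 0.19, 0], "twist": 1}
    - {"slide": [0.26, 0.19, 0], "twist": 1}
    - {"slide": [0.26, 0.19, 0], "twist": 1}
    - {"slide": [0.26, 0.19, 0], "twist": 1}
    - {"slide": [0.26, 0.19, 0], "twist": 1}
    - {"slide": [0.26, 0.19, 0], "twist": 1}
    - {"slide": [0.26, 0.19, 0], "twist": 1}
    - {"slide": [0.26, 0.19, 0], "twist": 1}
    - {"slide": [0.26, 0.19, 0], "twist": 1}
    - {"slide": [0.26, 0.19, 0], "twist": 1}
    - {"slide": [0.26, 0.19, 0], "twist": 1}
    - {"slide": [0.26, 0.19, 0], "twist": 1}
    - {"slide": [0.26, 0.19, 0], "twist": 1}
  gripper: 90

```text
clock: 12.6
position: [604.9, 188.2, 216.9]
ee_rot: [[0.241, 0.97, -0.002], [0.97, -0.241, -0.0], [-0.001, -0.002, -1.0]]
contact_force: [-0.9, -0.0, -0.2]
width: 90.3
grasp_force: 0.0
```

>>> move_arm:
  rows:
    - {"slide": [0, 0, 0], "twist": 1}
    - {"slide": [0, 0, 0], "twist": 1}
    - {"slide": [0, 0, 0], "twist": 0.3}
    - {"slide": [0, 0, 0], "twist": 0}
    - {"slide": [0, 0, 0], "twist": 0}

```text
clock: 13.1
position: [605.0, 188.0, 217.9]
ee_rot: [[0.088, 0.996, -0.001], [0.996, -0.088, -0.0], [-0.0, -0.001, -1.0]]
contact_force: [-0.7, -0.1, -0.7]
width: 90.1
grasp_force: 0.0
```

```bash
python3 - <<'E'
from workcell import ctrl
import numpy as np
o=ctrl.observe();print(o['position'],o['joint_positions'],np.degrees(np.arctan2(o['ee_rot'][1][0],o['ee_rot'][0][0])),o['clock'])
E
```

```text
[605.03054597 187.9933242  217.93640405] [ 0.17031318  0.51946138 -0.73340445  1.55745222  0.36333291  1.20619686
 -0.71620816] 84.97323403135908 13.1
```

>>> move_arm:
  rows:
    - {"slide": [0.02, 0.06, -0.6], "twist": 0}
    - {"slide": [0, 0, -0.6], "twist": 0}
    - {"slide": [0, 0, -0.6], "twist": 0}
    - {"slide": [0, 0, -0.6], "twist": 0}
    - {"slide": [0, 0, -0.6], "twist": 0}
    - {"slide": [0, 0, -0.6], "twist": 0}
    - {"slide": [0, 0, -0.6], "twist": 0}
    - {"slide": [0, 0, -0.5], "twist": 0}
    - {"slide": [0, 0, -0.18], "twist": 0}
    - {"slide": [0, 0, 0], "twist": 0}
    - {"slide": [0, 0, 0], "twist": 0}

```text
clock: 14.2
position: [605.9, 189.7, 96.9]
ee_rot: [[0.086, 0.996, 0.001], [0.996, -0.086, 0.0], [0.0, 0.001, -1.0]]
contact_force: [-0.7, 0.2, -0.8]
width: 90.0
grasp_force: 0.0
```

```bash
python3 - <<'E'
from workcell import ctrl, eyes
import cv2,pickle
import numpy as np
o=ctrl.observe();print(o['position'],o['contact_force'],o['width'])
s=eyes.snapshot('wrist');s['o']=o;pickle.dump(s,open('wrist5.pkl','wb'))
t=eyes.snapshot('scene')['frame']
cv2.imwrite('pics/sq0.png',np.hstack([cv2.resize(s['frame'][:,:,::-1],(440,330)),cv2.resize(t[150:285,140:287,::-1],(359,330))]))
E
```

```text
[605.94652576 189.71908443  96.89319856] [-0.74690474  0.18002127 -0.78328023] 90.03053247802838
```

View pics/sq0.png

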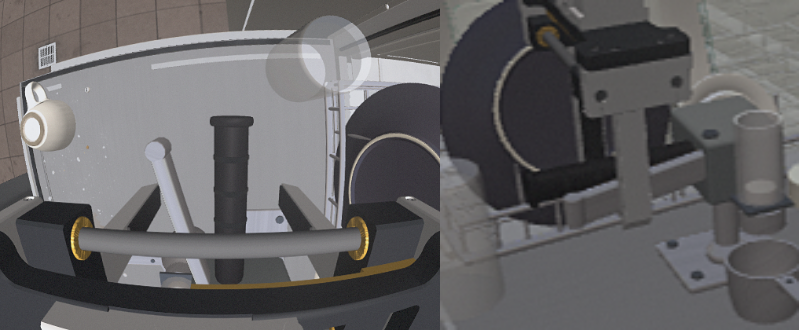

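The grip and the splayed trigger both lie between the open fingers: in the left half, the grip at (232,180) and the trigger at (175,210), with the fingers at about 130 and 300. I'll squeeze now.

>>> move_arm:
  rows:
    - {"slide": [0, 0, 0], "twist": 0}
    - {"slide": [0, 0, 0], "twist": 0}
    - {"slide": [0, 0, 0], "twist": 0}
    - {"slide": [0, 0, 0], "twist": 0}
    - {"slide": [0, 0, 0], "twist": 0}
    - {"slide": [0, 0, 0], "twist": 0}
    - {"slide": [0, 0, 0], "twist": 0}
    - {"slide": [0, 0, 0], "twist": 0}
    - {"slide": [0, 0, 0], "twist": 0}
    - {"slide": [0, 0, 0], "twist": 0}
    - {"slide": [0, 0, 0], "twist": 0}
    - {"slide": [0, 0, 0], "twist": 0}
  gripper: 30
  force: 25

```text
clock: 15.5
position: [607.5, 190.1, 96.4]
ee_rot: [[0.086, 0.996, 0.003], [0.996, -0.086, 0.002], [0.002, 0.003, -1.0]]
contact_force: [15.5, 8.0, -15.1]
width: 33.3
grasp_force: 25.0
```

>>> move_arm:
  rows:
    - {"slide": [0.06, 0, 0], "twist": 0}
    - {"slide": [0, 0, 0], "twist": 0}
    - {"slide": [0, 0, 0], "twist": 0}
    - {"slide": [0, 0, 0], "twist": 0}
    - {"slide": [0, 0, 0], "twist": 0}
  force: 35

```text
clock: 16.0
position: [607.7, 190.1, 96.3]
ee_rot: [[0.086, 0.996, 0.001], [0.996, -0.086, 0.001], [0.001, 0.001, -1.0]]
contact_force: [4.4, 5.3, -6.7]
width: 33.0
grasp_force: 35.0
```

```bash
cat > tab.py <<'E'
from workcell import ctrl, eyes
import pickle,cv2,numpy as np
def box(f,x,y,w,h): return cv2.cvtColor(f[y:y+h,x:x+w],cv2.COLOR_RGB2GRAY).astype(int)
a=pickle.load(open('scene3.pkl','rb'))['frame'];b=pickle.load(open('side3.pkl','rb'))['frame']
A=eyes.snapshot('scene')['frame'];B=eyes.snapshot('side')['frame']
print('scene tablet in tube (before, now)',box(a,267,222,10,8).mean(),box(A,267,222,10,8).mean())
print('side tablet in tube',box(b,250,183,9,5).mean(),box(B,250,183,9,5).mean())
print('scene cup interior max',box(a,260,248,24,10).max(),box(A,260,248,24,10).max())
E
python3 tab.py
```

```text
scene tablet in tube (before, now) 117.55 99.1375
side tablet in tube 180.17777777777778 146.93333333333334
scene cup interior max 126 123
```

The tablet has left the tube in both views. Next I release the trigger and lift clear.

>>> move_arm:
  rows:
    - {"slide": [0, 0, 0], "twist": 0}
    - {"slide": [0, 0, 0], "twist": 0}
    - {"slide": [0, 0, 0], "twist": 0}
    - {"slide": [0, 0, 0], "twist": 0}
    - {"slide": [0, 0, 0], "twist": 0}
    - {"slide": [0, 0, 0], "twist": 0}
    - {"slide": [0, 0, 0], "twist": 0}
    - {"slide": [0, 0, 0], "twist": 0}
    - {"slide": [0, 0, 0], "twist": 0}
    - {"slide": [-0.05, 0, 0], "twist": 0}
  gripper: 90

```text
clock: 17.1
position: [606.1, 189.6, 96.5]
ee_rot: [[0.086, 0.996, 0.0], [0.996, -0.086, 0.0], [0.0, 0.0, -1.0]]
contact_force: [-1.3, 0.3, -0.2]
width: 90.2
grasp_force: 0.0
```

>>> move_arm:
  rows:
    - {"slide": [0, 0, 0.4], "twist": 0}
    - {"slide": [0, 0, 0.8], "twist": 0}
    - {"slide": [0, 0, 0.8], "twist": 0}
    - {"slide": [0, 0, 0.8], "twist": 0}
    - {"slide": [0, 0, 0.8], "twist": 0}
    - {"slide": [0, 0, 0.8], "twist": 0}
    - {"slide": [0, 0, 0.5], "twist": 0}
    - {"slide": [-0.7, -0.52, 0], "twist": 0}
    - {"slide": [-0.7, -0.52, 0], "twist": 0}
    - {"slide": [-0.7, -0.52, 0], "twist": 0}
    - {"slide": [-0.7, -0.52, 0], "twist": 0}
    - {"slide": [-0.7, -0.52, 0], "twist": 0}
    - {"slide": [-0.7, -0.52, 0], "twist": 0}
    - {"slide": [-0.7, -0.52, 0], "twist": 0}
    - {"slide": [0, 0, 0], "twist": 0}

```text
clock: 18.6
position: [482.1, 97.0, 219.2]
ee_rot: [[0.087, 0.996, -0.0], [0.996, -0.087, -0.002], [-0.002, 0.0, -1.0]]
contact_force: [0.1, -0.1, -0.2]
width: 90.4
grasp_force: 0.0
```

>>> move_arm:
  rows:
    - {"slide": [0, 0, 0], "twist": -1}
    - {"slide": [0, 0, 0], "twist": -1}
    - {"slide": [0, 0, 0], "twist": -1}
    - {"slide": [0, 0, 0], "twist": -1}
    - {"slide": [0, 0, 0], "twist": -1}
    - {"slide": [0, 0, 0], "twist": -1}
    - {"slide": [0, 0, 0], "twist": -1}
    - {"slide": [0, 0, 0], "twist": -1}
    - {"slide": [0, 0, 0], "twist": -1}
    - {"slide": [0, 0, 0], "twist": -1}
    - {"slide": [0, 0, 0], "twist": -1}
    - {"slide": [0, 0, 0], "twist": -1}
    - {"slide": [0, 0, 0], "twist": -1}
    - {"slide": [0, 0, 0], "twist": -1}
    - {"slide": [0, 0, 0], "twist": -1}
    - {"slide": [0, 0, 0], "twist": -1}
    - {"slide": [0, 0, 0], "twist": -1}
    - {"slide": [0, 0, 0], "twist": -1}
    - {"slide": [0, 0, 0], "twist": -1}
    - {"slide": [0, 0, 0], "twist": -1}

```text
clock: 20.6
position: [483.8, 99.1, 219.1]
ee_rot: [[0.996, 0.086, 0.0], [0.086, -0.996, 0.0], [0.0, -0.0, -1.0]]
contact_force: [0.7, 0.1, -0.8]
width: 90.2
grasp_force: 0.0
```

>>> move_arm:
  rows:
    - {"slide": [0, 0, 0], "twist": -1}
    - {"slide": [0, 0, 0], "twist": -0.8}
    - {"slide": [0, 0, 0], "twist": 0}
    - {"slide": [0, 0, 0], "twist": 0}

```text
clock: 21.0
position: [483.6, 98.9, 219.0]
ee_rot: [[0.999, -0.035, 0.0], [-0.035, -0.999, 0.0], [0.0, -0.0, -1.0]]
contact_force: [0.3, 0.1, -0.2]
width: 90.1
grasp_force: 0.0
```

>>> move_arm:
  rows:
    - {"slide": [-0.9, 0, 0], "twist": 0}
    - {"slide": [-0.9, 0, 0], "twist": 0}
    - {"slide": [-0.9, 0, 0], "twist": 0}
    - {"slide": [-0.9, 0, 0], "twist": 0}
    - {"slide": [-0.9, 0, 0], "twist": 0}
    - {"slide": [0, 0, 0], "twist": 0}
    - {"slide": [0, 0, 0], "twist": 0}

```text
clock: 21.7
position: [371.4, 98.6, 219.3]
ee_rot: [[0.999, -0.036, 0.001], [-0.036, -0.999, -0.0], [0.001, 0.0, -1.0]]
contact_force: [0.1, 0.6, 0.6]
width: 90.0
grasp_force: 0.0
```

```bash
python3 tab.py; python3 - <<'E'
from workcell import ctrl, eyes
from h import *
import cv2
np.set_printoptions(linewidth=220)
o=ctrl.observe();s=eyes.snapshot('wrist');s['o']=o;print(o['position'])
def wproj(s,p):
    R=np.array(s['o']['ee_rot']);H=s['hand_eye'];q=H[:3,:3].T@(R.T@(np.array(p)-s['o']['position'])-H[:3,3])
    t=np.arctan2(np.hypot(q[0],q[1]),-q[2]);r=t*s['camera_matrix'][0,0];h=np.hypot(q[0],q[1])
    return np.array([s['camera_matrix'][0,2]+r*q[0]/h,s['camera_matrix'][1,2]-r*q[1]/h])
for n,p in [('tablet',(559,96,12)),('floor',(559,96,2.5)),('mouth',(559,96,70)),('mouth near',(541.5,96,70)),('rim near',(529,96,42)),('rim far',(589,96,42)),('tube top',(559,96,153)),('trig tip released',(568.8,231,126)),('trig tip sq',(596,237,126))]: print(n,wproj(s,p).round(1))
g=cv2.cvtColor(s['frame'],cv2.COLOR_RGB2GRAY)
u,v=wproj(s,(559,96,12)).round().astype(int)
print('cols',u-30,'step2; rows from',v-36);print(g[v-36:v+26:2,u-30:u+31:2])
for n in('scene','side'):
    f=eyes.snapshot(n)['frame'];d=cv2.absdiff(cv2.GaussianBlur(f,(3,3),0),cv2.GaussianBlur(C[n]['frame'],(3,3),0)).max(2)
    k,_,st,_=cv2.connectedComponentsWithStats((d>30).astype('uint8'));print(n,[tuple(int(z) for z in x) for x in st[1:] if x[4]>15])
E
```

```text
scene tablet in tube (before, now) 117.55 101.1625
side tablet in tube 180.17777777777778 151.66666666666666
scene cup interior max 126 126
[371.62447576  98.65543492 219.05592446]
tablet [276.2  34.2]
floor [276.3  36.5]
mouth [275.8  17.8]
mouth near [276.4  33.3]
rim near [277.   51.5]
rim far [275.    2.4]
tube top [274.7 -17. ]
trig tip released [127.5   6.3]
trig tip sq [123.5 -17. ]
cols 246 step2; rows from -2
[]
scene [(300, 0, 20, 3, 52), (299, 0, 87, 38, 2011), (298, 37, 76, 16, 809), (319, 53, 17, 2, 21), (302, 55, 53, 39, 212), (333, 62, 9, 10, 76), (320, 75, 26, 15, 125), (262, 81, 151, 121, 4342), (269, 116, 4, 7, 19), (269, 124, 14, 10, 66), (288, 124, 6, 8, 31), (361, 141, 15, 53, 458), (374, 158, 3, 9, 18), (354, 232, 14, 21, 137), (370, 238, 13, 15, 62), (260, 249, 18, 13, 104)]
side [(122, 0, 56, 43, 1730), (136, 45, 42, 33, 884), (141, 85, 6, 6, 24), (170, 84, 6, 6, 28), (159, 141, 9, 3, 26), (0, 166, 2, 9, 16), (251, 184, 8, 3, 20), (245, 208, 7, 5, 31), (243, 208, 26, 22, 354), (286, 249, 8, 8, 51), (267, 253, 7, 5, 16), (264, 257, 32, 17, 343), (0, 282, 26, 56, 1026), (0, 348, 35, 44, 873)]
```

No image change at the small cup, large cup, glasses or trigger, so the trigger has sprung back. Now I check the tablet in the cup.

```bash
python3 - <<'E'
from workcell import eyes
import cv2,numpy as np
np.set_printoptions(linewidth=220)
g=cv2.cvtColor(eyes.snapshot('wrist')['frame'],cv2.COLOR_RGB2GRAY)
print(g[0:60:2,246:308:2])
E
```

```text
[[170 159 146 176 134 121 108 111 109 171 216 210 209 207 210 210 212 208 162 105 111 112 111 104 171 172 177 179  65 106 102]
 [172 170 171 171 154 120 111 110 108 106  96 118 121 125 138 143 101  99 107 107 110 116 112 105 167 173 172 172 177 163 158]
 [177 178 175 179 171 120 109 107 113 108 109 106 107 107 103 108 105 109 109 105 108 118 112 103 173 167 171 172 167 169 169]
 [103  95  96  91 101 110 109 111 111 108 106 106 106 105 105 108 103 106 106 109 108 108 106 103 170 176 174 179 179 178 176]
 [154 155 153 153 155 111 113 113 110 107 109 109 105 105 109 106 106 106 104 107 105 109 105 103 133 127 111 108 106 107 111]
 [153 151 151 154 153 115 114 108 113 107 107 106 106 109 105 104 107 106 106 109 106 105 110 105 174 155 154 153 156 155 153]
 [151 155 153 154 158 102 112 110 110 110 108 106 106 105 106 105 107 104 107 104 106 108 106 106 107 177 158 154 151 153 153]
 [153 149 153 152 178  95 114 111 109 109 108 108 105 104 107 109 109 108 106 110 107 108 108 101 100  93 175 150 154 154 155]
 [153 156 156 163 177 101 114 109 109 108 108 105 106 109 108 108 109 105 108 109 10
[... 2010 characters left out ...]
182 180 171 178 189 178 159  91  86 123 157 154 151 156 154 154]
 [153 156 154 153 156 152 153 157  93  85  82  93 145 181 181 179 181 182 158  83  84  87  82 144 153 153 155 155 152 155 155]
 [154 154 154 154 155 152 155 156 156 123  86  88 116 178 177 179 174 180 153  84  92 105 160 158 155 155 157 151 157 153 153]
 [157 151 155 154 155 153 152 158 153 157 159 153 120 174 178 179 177 175 148 150 154 155 155 155 155 152 156 152 155 153 155]
 [156 154 155 153 153 155 154 157 155 153 153 153 149 175 178 134 167 179 162 156 155 156 156 151 153 155 155 156 154 155 156]
 [153 156 154 153 155 155 156 153 155 156 153 153 150 175 126  99 111 177 162 155 150 154 154 153 158 155 154 153 155 154 153]]
```

The wrist image shows a bright white edge (≈233, brighter than the steel at ≈177) inside the cup, with its shadow on the cup floor, around (277,33). That is the tablet, lying in the middle of the cup. The arm is clear of everything.

```bash
python3 -c "
from workcell import ctrl
print(ctrl.sign_off())"
```

```text
the job is handed in; nothing more can be done
None
```

The job is handed in: the middle cup stands centred under the spout to within about 2 mm with the tablet in it, the trigger was fully squeezed and sprang back, and the camera images show no change at the other two cups or the glasses.

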